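# Mesh the mandrel gear in the run-out stand and lock its cover

### The arm

A 6-joint arm with a two-finger parallel gripper is mounted at the origin on the work surface. World frame = base frame: x ahead of the robot, y to its left, z up, the work surface at z = 0. Lengths are in mm, angles in rad, forces in N, time in s.
With the tool pointing down it reaches from about 350 to 975 mm from the base axis. Payload 7.1 kg.
Tool frame: the origin (TCP) lies on the centre line of the jaws, within the pads' length; the fingertips stand 17 mm ahead of it and the grasp point (between the pads) lies 2 mm behind it; z points along the fingers, y is the direction in which the jaws open and shut (so a half turn about z gives the same grasp; the last joint's range is limited). The gripper opens to 88 mm and grips with 3 to 60 N. Pads are 20 mm wide; open, the fingers measure 115 mm over their backs; the gripper's body (75 mm by 178 mm) begins 61 mm behind the grasp point.
Start: joints at [1.138, 0.423, 1.63, -0, 1.089, -0.019], TCP at [251.275, 572.246, 239.675] pointing down, gripper open.
Joint ranges: [-3, 3], [-0.9, 2.11], [0.09, 2.58], [-1.31, 4.45], [0.11, 2.69], [-2.54, 2.54]. Speed limits (rad/s): [2.39, 2.39, 3.01, 3.14, 3.14, 3.14].

### API

Orientations are given as a rotation vector (axis times angle).
In Python, from workcell import ctrl, imaging, workorder gives the robot as it stands. The module is installed in compiled form; this text tells all that it offers.
- The arm moves only by the shell command python3 -m crank 'ROWS' [OPENING]. ROWS is JSON, a list of rows, each an object with "travel": the shift along the tool's x, y, z as a fraction of full scale, a list of three; "turn": the turn about the tool's z as a fraction of full scale. In form: [{"travel": [dx, dy, dz], "turn": turn}, ...]. A call has 1 to 20 rows; each row shifts and turns the pose as measured when the row begins, along the tool's axes as they then stand; what a row does not reach is not made up. Full scale, the value 1, is 5 cm for a shift and 0.1 rad for a turn. A row lasts 1/10 s, in which the tool goes at most 50 mm and 8.59 degrees, less where a joint would pass 70% of its speed; a pose out of reach is approached as far as the arm can. A call with a number of a shift or a turn outside -1 to 1 is refused whole. A call with a gripper value outside its range is refused whole. OPENING is the gripper command: -1 is shut, 1 is fully open, values between are in proportion, set as the call begins (- or left out, the last holds). The fingers move at their own pace and stop on an object; the grip force is fixed at half the most. Time passes only in rows, so rows that do not move let the fingers close. It gives the time, the measured TCP pose, the force and the opening at its end, in the units of the state.
- ctrl.get_obs(): the state, without advancing time (a new reading comes with each control period).
- imaging.get_image(name): name is "side" or "top"; returns the picture (400x640x3 uint8, blue, green, red); there is no depth.
- imaging.camera_info(name): a dict with "camera_matrix" (3x3 intrinsics, pixels), "rvec" (rotation vector, rad) and "tvec" (3), from world to camera coordinates, as OpenCV has them. Camera axes: x right, y down, z forward; pixel columns grow to the right and rows downward; lengths in mm; the calibration is good to about 2 mm. A picture is of the moment at which its call begins. camera_info takes no time and is no camera call.
- workorder.close_job(): hands the job in, once; it reports no verdict.
The state is a dict: "t": time; "qpos": joint angles; "qvel": joint speeds; "joint_torque": joint torques, N m; "ee_pos": TCP position; "orientation": TCP orientation; "ft_force": force on the tool from outside, world axes, zero at the start; "moment": the same for the moment, N m; "width": finger opening in mm.
Only numpy, scipy, OpenCV 4.12 (cv2) and the standard library are available. Lean on these libraries where they do the work, as an engineer would, in place of code of your own. Each camera call takes 0.05 s, during which the arm holds its last target.

### The job

Set up the bearing run-out stand: put the loose mandrel gear on the stub shaft in the open gear case, keeping hold of it and rocking it about its axis as you lower it, without forcing, until its teeth mesh with the braked pinion and it sits fully home. Then swing the hinged cover shut and turn the wing knob clockwise to its stop, so that its tongue locks behind the frame edge. Leave the rejected parts lying where they are.

Things in the scene. Friction and masses are not known exactly. Their poses are not given: they have to be found in the camera images.
- gear: The loose mandrel gear, dark steel, 0.65 to 0.85 kg, standing on the bench top, mandrel up. Origin: centre of the underside; z up along its axis. Wheel: 18 teeth (20 degrees apart, one centred on +x), 119 mm over the tips, 20 mm thick, tooth ends slightly bevelled underneath. Shoulder of 46 mm diameter up to 38 mm height. Underneath a blind bore of 22.4 mm diameter, 37 mm deep.
- gear_mandrel (a point): The place to grip the gear: on its axis, 62 mm above its underside, in the middle of the plain round mandrel of 32 mm diameter, which runs from 38 to 84 mm above the underside.
- stand: The fixed grey run-out stand. Origin: centre of its underside on the bench; z up, x along the gear case from stub shaft to pinion. Open case 212 mm (x) by 158 mm (y), rim 70 mm above the bench, on a plinth 6 mm wider all round; 15 mm of room beside the gear. Past the +x end a motor (to x 208, 100 mm high) and a dial gauge column (x 138, y 60, 320 mm high); its arm leads away to x 245, y 120.
- stub_seat (a point): On the axis of the upright stub shaft (20 mm diameter), on its seat collar, 40 mm above the bench, at stand x = -38 mm, y = 0. The gear's origin comes to this point when home. The stub rises 34 mm above it, the last 6 mm coned down to 11 mm diameter.
- pinion_top (a point): Centre of the top face of the steel pinion, 90 mm from the stub axis along the stand's +x, 20 mm above the seat: an unmeshed gear stops there on the tooth ends. 12 teeth, 83 mm over the tips, module 6 mm, ends slightly bevelled. The brake holds it. Its tooth angle differs every time and is not told here: find it by rocking or looking. In mesh the gear has about 2.5 degrees of play.
- cover (a joint): Hinge of the sheet-steel cover along the stand's +y long side, rad: 0 = shut on the rim, 1.57 = upright, starts at 1.6 to 1.85 (leaning to +y). Stiff: stays where it is left (0.7 N m). The cover is 212 mm along the hinge, 158 mm wide, 4 mm thick. A 72 mm square opening lets the mandrel through when shut; an unmeshed gear keeps it from shutting.
- cover_hinge (a point): On the hinge axis at mid-length, 70 mm above the bench, at stand x = 0, y = 79 mm; it turns with the cover: x along the hinge (the stand's x), -y towards the cover's free edge.
- cover_edge (a point): The place to push the cover: on its outer face (the upper one when shut), 12 mm in from the free edge, 146 mm from the hinge axis, 26 mm from mid-length towards the pinion end, between the opening and the wing knob. z points out of the outer face.
- wing (a joint): Wing knob on the cover, rad: 0 = unlocked, starts at 0 to 0.25; turns clockwise (seen from outside the cover) to a stop at 1.57 = locked. Light friction (0.08 N m).
- wing_grip (a point): Centre of the wing knob's blade, on its turning axis, 23 mm above the cover's outer face, near the free edge at the pinion end. The blade is 48 mm long along this frame's x, 10 mm thick along y, 26 mm high (10 to 36 mm above the cover); z out of the cover. The tongue below points along +x: at 0 it lies along the stand's +x, at 1.57 along -y under the frame edge.
- race: Bystander: cracked steel bearing race, ring of 90 mm diameter, 23 mm high, lying flat. Origin: centre of the underside.
- sleeve: Bystander: scuffed aluminium sleeve, tube of 60 mm diameter, 80 mm high, upright. Origin: centre of the underside.
- thrust: Bystander: rusty thrust bearing, 80 mm diameter, 30 mm high, lying flat. Origin: centre of the underside.
- carrier: Bystander: orange plastic seal carrier, flanged ring of 94 mm diameter, 20 mm high, lying flat. Origin: centre of the underside.
Not all that is in view belongs to the job. What is meant by the gear is not purple, and is the larger of those in its own colour.

How it is judged (in metres and radians):
On the way, in this order (a step that is already met when the one before it is completed fails the run):
1. the gear is meshed and home on the stub seat (z of gear in the frame of stand below 0.043 m and horizontal distance between gear and stub_seat below 0.003 m and angle between gear's own z axis and vertical below 0.05 rad), for 0.2 s.
2. the cover is shut, the wing knob not yet turned (value of joint cover below 0.05 rad and value of joint wing below 0.7 rad), for 0.1 s.
3. the wing knob is turned to its stop (value of joint wing above 1.3 rad), for 0.1 s.
At the end, for the whole second after the job is handed in: The gear sits on the stub seat in mesh with the pinion (underside within 3 mm of the seat height, axis within 3 mm, tilt under 0.05 rad), at rest; the cover is shut (hinge under 0.05 rad) and the wing knob is turned to within 0.27 rad of its stop (over 1.3 rad); everything is released (all of step 1 and value of joint cover below 0.05 rad and value of joint wing above 1.3 rad and linear speed of gear below 0.02 m/s and velocity of joint wing below 0.1 rad/s); the robot touches nothing.
It fails at once if the gear was forced: more than 150 N between gear and stand (contact force between gear and stand above 150 N).
It fails at once if the gear was let go at the stub while still more than 8 mm above its seat (horizontal distance between gear and stub_seat below 0.03 m and z of gear in the frame of stand above 0.048 m and contact force between the fingers and gear below 0.3 N).
It fails at once if a rejected part was moved by more than 20 mm (distance of any of race, sleeve, thrust, carrier from where it was at the start of the episode above 0.02 m).
It also fails if it takes over 72 s, if anything falls off the work surface, if the arm or the gripper's body presses on something with over 40 N, if the wrist force passes 120 N, or if a joint passes its speed limit or range.

## Working session

There is one attempt and no reset: what is moved stays moved. The work goes in short steps, Python scripts to look and compute and a shell command to move; the robot and the scene stay as the last step left them, time stands still between calls to the robot, and variables do not carry over. Pictures are saved under pics/ and viewed, and the job is handed in when it is done.

```bash
mkdir -p pics; ls
python3 - <<'E'
from workcell import ctrl, imaging
import cv2
print(ctrl.get_obs())
for n in("side","top"):
    cv2.imwrite(f"pics/{n}0.png",imaging.get_image(n)); print(n,imaging.camera_info(n))
E
```

```text
pics
{'t': 0.0, 'qpos': array([ 1.13800354e+00,  4.23821583e-01,  1.63071718e+00, -8.88173026e-06,
        1.08857921e+00, -1.89727387e-02]), 'qvel': array([-0.00114121,  0.00178867,  0.00049312,  0.00120124, -0.00046631,
        0.00052171]), 'joint_torque': array([-1.46517152e-03, -5.44643927e+01, -2.73673761e+01,  6.42657350e-02,
        2.27674545e-02, -1.13011752e-04]), 'ee_pos': array([251.05428144, 571.76883878, 238.90301902]), 'orientation': array([-6.45323671e-01, -3.07425733e+00,  2.33761576e-03]), 'ft_force': array([-1.09882737, -0.14614575, -1.07660041]), 'moment': array([ 0.01368799, -0.00577295,  0.00056452]), 'width': 87.86203999770935}
side {'camera_matrix': array([[390.86265311,   0.        , 320.3145093 ],
       [  0.        , 390.86265311, 197.87283413],
       [  0.        ,   0.        ,   1.        ]]), 'rvec': array([ 2.28648736, -0.06672028,  0.05452546]), 'tvec': array([-467.446989  ,  120.70519447,  921.51007039])}
top {'camera_matrix': array([[514.9527014 ,   0.        , 319.77800582],
       [  0.        , 514.9527014 , 201.38663837],
       [  0.        ,   0.        ,   1.        ]]), 'rvec': array([ 2.1009059 , -2.13983126,  0.16698565]), 'tvec': array([ 108.529221  ,  481.76629923, 1369.71913251])}
```

View pics/side0.png

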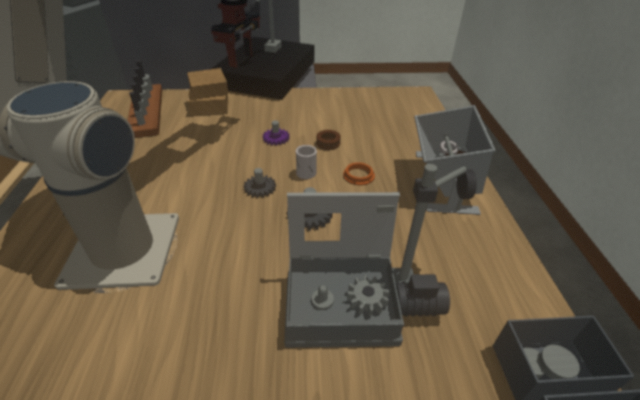

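View pics/top0.png

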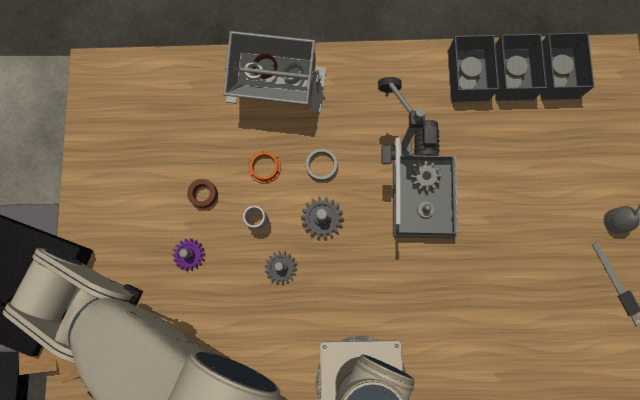

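```bash
cat > h.py <<'E'
import numpy as np, cv2
from workcell import ctrl, imaging
from scipy.spatial.transform import Rotation as R
def cam(n):
    c=imaging.camera_info(n); Rm=cv2.Rodrigues(c["rvec"])[0]; return c["camera_matrix"],Rm,c["tvec"]
def ray(n,u,v):
    K,Rm,t=cam(n); d=Rm.T@np.linalg.solve(K,[u,v,1]); return -Rm.T@t,d
def onz(n,u,v,z):
    o,d=ray(n,u,v); return o+d*(z-o[2])/d[2]
def proj(n,P):
    c=imaging.camera_info(n); return cv2.projectPoints(np.array(P,float).reshape(-1,3),c["rvec"],c["tvec"],c["camera_matrix"],None)[0].reshape(-1,2)
def tri(u1,u2):
    o1,d1=ray("side",*u1);o2,d2=ray("top",*u2)
    s=np.linalg.lstsq(np.c_[d1,-d2],o2-o1,rcond=None)[0]
    a=o1+s[0]*d1;b=o2+s[1]*d2; return (a+b)/2,np.linalg.norm(a-b)
def st():
    o=ctrl.get_obs(); print("t",round(o['t'],2),"p",o['ee_pos'].round(1),"F",o['ft_force'].round(1),"M",o['moment'].round(2),"w",round(o['width'],1)); M=R.from_rotvec(o['orientation']).as_matrix(); print(M.round(3)); return o,M
E
python3 - <<'E'
from h import *
a=cv2.imread("pics/top0.png")
cv2.imwrite("pics/z1.png",cv2.resize(a[100:270,280:480],None,fx=4,fy=4)[:600] if 0 else cv2.resize(a[120:260,290:480],None,fx=4.2,fy=4.2,interpolation=cv2.INTER_CUBIC))
b=cv2.imread("pics/side0.png")
cv2.imwrite("pics/z2.png",cv2.resize(b[160:360,230:470],None,fx=3,fy=3,interpolation=cv2.INTER_CUBIC))
E
```

```text
(no output)
```

View pics/z1.png

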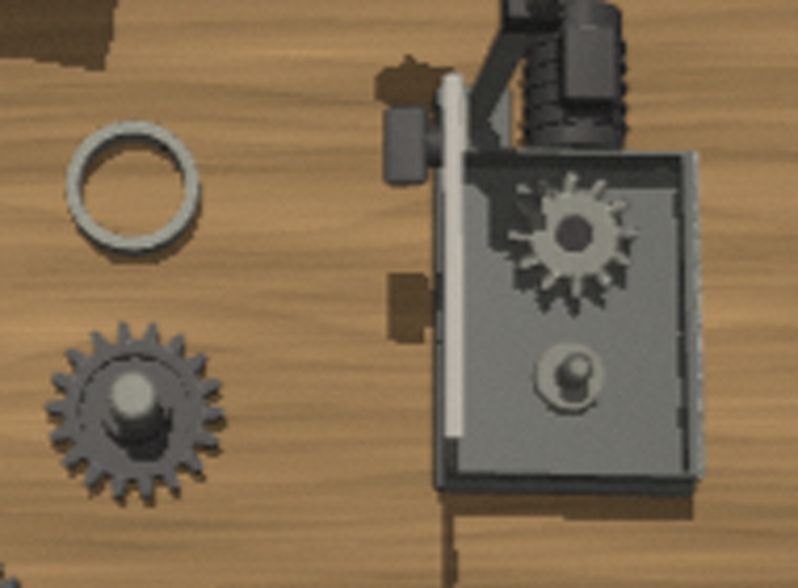

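View pics/z2.png

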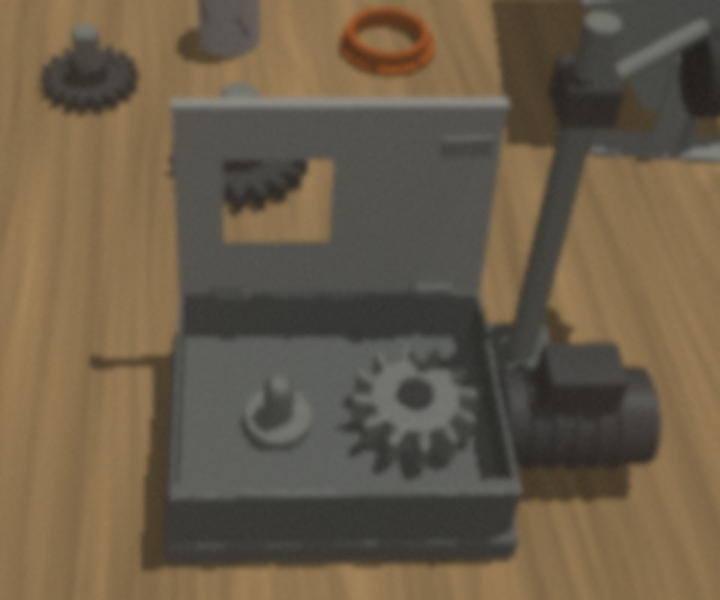

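Run:
```python
from h import *
a=cv2.imread("pics/top0.png")
o,d=ray("top",322,218);print("cam pos",o)
hsv=cv2.cvtColor(a,cv2.COLOR_BGR2HSV)
z=lambda x,y:((x+.5)/4.2-.5+290,(y+.5)/4.2-.5+120)
print("mandrel top",onz("top",*z(133,392),84))
# gear mask
m=(hsv[...,1]<60).astype(np.uint8); sub=np.zeros_like(m); sub[192:243,298:347]=m[192:243,298:347]
n,l,s,c=cv2.connectedComponentsWithStats(sub); i=1+s[1:,4].argmax(); print(s[i],c[i])
ct=max(cv2.findContours((l==i).astype(np.uint8),0,1)[0],key=len)
(cx,cy),r=cv2.minEnclosingCircle(ct); print(cx,cy,r,"gear c",onz("top",cx,cy,18), "r mm",np.linalg.norm(onz("top",cx+r,cy,18)-onz("top",cx,cy,18)))
print("stub top",onz("top",*z(579,366),74)); print("collar",onz("top",*z(569,377),40))
print("pinion",onz("top",*z(575,233),60))
for p in [(437,485),(697,485),(697,152),]: print("rim",p,onz("top",*z(*p),70))
zz=lambda x,y:((x+.5)/3-.5+230,(y+.5)/3-.5+160)
print("side stub",onz("side",*zz(280,381),74),"collar",onz("side",*zz(278,415),40),"pinion",onz("side",*zz(416,393),60))
for p in [(172,494),(516,492)]: print("rim side",onz("side",*zz(*p),70))
st()
```

```text
cam pos [ 235.57497773   74.94080139 1434.88541947]
mandrel top [445.22586348  95.46394142  84.        ]
[ 301  197   42   42 1115] [321.67174888 217.40179372]
321.4417724609375 217.27447509765625 21.028841018676758 gear c [443.30687878  96.23995937  18.        ] r mm 58.4164057297737
stub top [ 457.89265355 -187.99009894   74.        ]
collar [ 456.32696295 -187.69653587   40.        ]
pinion [ 547.65173126 -192.74929467   60.        ]
rim (437, 485) [384.16721579 -95.38825949  70.        ]
rim (697, 485) [ 381.08982278 -258.78169113   70.        ]
rim (697, 152) [ 597.43559497 -272.31340517   70.        ]
side stub [ 460.14087838 -186.01996606   74.        ] collar [ 459.37549175 -188.51252595   40.        ] pinion [ 550.0506294  -190.15850716   60.        ]
rim side [ 389.90438073 -261.27920489   70.        ]
rim side [ 597.01926348 -271.50189268   70.        ]
t 0.1 p [251.1 571.9 239. ] F [-0.3  1.   0.9] M [-0.05 -0.01 -0.01] w 87.9
[[-0.916  0.402 -0.001]
 [ 0.402  0.916 -0.001]
 [ 0.    -0.001 -1.   ]]
```

```bash
python3 -m crank '[{"travel":[0,0,0],"turn":1},{"travel":[0,0,0],"turn":1},{"travel":[0,0,0],"turn":1},{"travel":[0,0,0],"turn":1},{"travel":[0,0,0],"turn":1},{"travel":[0,0,0],"turn":1},{"travel":[0,0,0],"turn":1},{"travel":[0,0,0],"turn":1},{"travel":[0,0,0],"turn":1},{"travel":[0,0,0],"turn":1},{"travel":[0,0,0],"turn":1}]'; python3 -c "
from h import *
o,M=st(); print(M.T@(np.array([444.5,95.8,200])-o['ee_pos'])/50)"
```

```text
t: 1.2
ee_pos: [249.6, 568.6, 233.7]
orientation: [2.204, 2.233, -0.018]
ft_force: [-0.4, -0.7, 0.6]
width: 87.7
t 1.2 p [249.6 568.6 233.7] F [-0.4 -0.7  0.6] M [-0.02  0.06  0.01] w 87.7
[[-0.013  1.    -0.005]
 [ 1.     0.013 -0.011]
 [-0.011 -0.005 -1.   ]]
[-9.4976051   3.77798298  0.75633697]
```

```bash
python3 -m crank '[{"travel":[-0.6,0.25,0],"turn":0},{"travel":[-0.6,0.25,0],"turn":0},{"travel":[-0.6,0.25,0],"turn":0},{"travel":[-0.6,0.25,0],"turn":0},{"travel":[-0.6,0.25,0],"turn":0},{"travel":[-0.6,0.25,0],"turn":0},{"travel":[-0.6,0.25,0],"turn":0},{"travel":[-0.6,0.25,0],"turn":0},{"travel":[-0.6,0.25,0],"turn":0},{"travel":[-0.6,0.25,0],"turn":0},{"travel":[-0.6,0.25,0],"turn":0},{"travel":[-0.6,0.25,0],"turn":0},{"travel":[-0.6,0.25,0],"turn":0},{"travel":[-0.6,0.25,0],"turn":0},{"travel":[0,0,0],"turn":0}]'; python3 -c "
from h import *
o,M=st(); print(M.T@(np.array([444.5,95.8,130])-o['ee_pos'])/50)"
```

```text
t: 2.7
ee_pos: [432.5, 133.7, 233.8]
orientation: [2.203, 2.234, -0.027]
ft_force: [-0.3, 1.4, -0.0]
width: 87.9
t 2.7 p [432.5 133.7 233.8] F [-0.3  1.4 -0. ] M [-0.02  0.03 -0.01] w 87.9
[[-0.014  1.    -0.009]
 [ 1.     0.014 -0.015]
 [-0.015 -0.01  -1.   ]]
[-0.72889857  0.25032809  2.08416602]
```

```bash
python3 -m crank '[{"travel":[-0.25,0.09,0.4],"turn":0},{"travel":[-0.25,0.09,0.4],"turn":0},{"travel":[-0.25,0.08,0.4],"turn":0},{"travel":[0,0,0.4],"turn":0},{"travel":[0,0,0.4],"turn":0},{"travel":[0,0,0],"turn":0}]'; python3 -c "
from h import *
o,M=st(); print(M.T@(np.array([444.5,95.8,60])-o['ee_pos'])/50)
for n in('side','top'):
  a=imaging.get_image(n); cv2.imwrite(f'pics/{n}1.png',a)
  c=proj(n,[444.5,95.8,62])[0].astype(int);print(c)
  cv2.imwrite(f'pics/{n}1z.png',cv2.resize(a[max(0,c[1]-60):c[1]+60,c[0]-75:c[0]+75],None,fx=4,fy=4,interpolation=cv2.INTER_CUBIC))
"
```

```text
t: 3.3
ee_pos: [445.1, 95.4, 131.2]
orientation: [2.207, 2.231, -0.024]
ft_force: [-0.3, -0.1, 0.1]
width: 87.8
t 3.3 p [445.1  95.4 131.2] F [-0.3 -0.1  0.1] M [-0.07  0.09 -0.05] w 87.8
[[-0.011  1.    -0.008]
 [ 1.     0.011 -0.013]
 [-0.013 -0.009 -1.   ]]
[2.67931333e-02 3.22471130e-04 1.42386206e+00]
[308 196]
[321 214]
```

View pics/top1z.png

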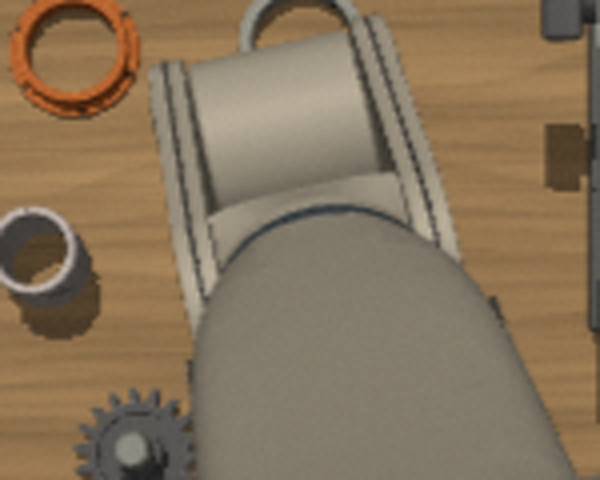

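View pics/side1z.png

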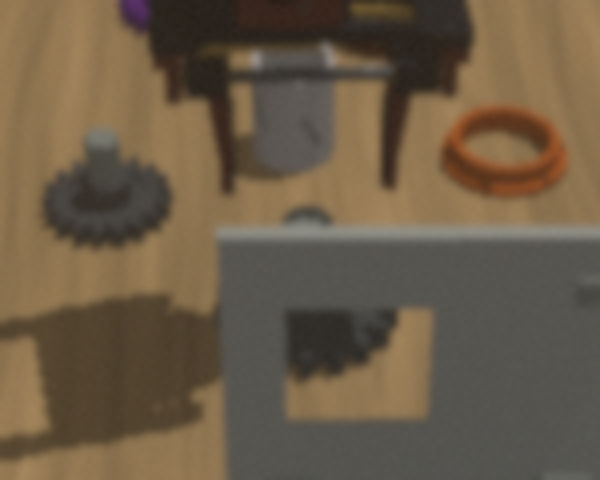

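The fingers (zoomed side view x≈225 and 390) straddle the mandrel top (x≈307), centred. The top view is blocked by the arm. Next I descend and grip.

```bash
python3 -m crank '[{"travel":[0,0,0.25],"turn":0},{"travel":[0,0,0.25],"turn":0},{"travel":[0,0,0.25],"turn":0},{"travel":[0,0,0.25],"turn":0},{"travel":[0,0,0.2],"turn":0},{"travel":[0,0,0.15],"turn":0},{"travel":[0,0,0],"turn":0}]'; python3 -c "
from h import *
o,M=st(); print(M.T@(np.array([444.5,95.8,60])-o['ee_pos'])/50)"
```

```text
t: 4.1
ee_pos: [450.4, 97.5, 66.0]
orientation: [2.199, 2.228, -0.005]
ft_force: [-0.4, -1.1, 0.3]
width: 87.7
t 4.1 p [450.4  97.5  66. ] F [-0.4 -1.1  0.3] M [-0.02  0.01 -0.  ] w 87.7
[[-0.013  1.     0.006]
 [ 1.     0.013 -0.01 ]
 [-0.01   0.006 -1.   ]]
[-0.03080208 -0.11896753  0.11992608]
```

```bash
python3 -m crank '[{"travel":[-0.03,-0.12,0.1],"turn":0},{"travel":[0,0,0],"turn":0}]'; python3 -m crank '[{"travel":[0,0,0],"turn":0},{"travel":[0,0,0],"turn":0},{"travel":[0,0,0],"turn":0},{"travel":[0,0,0],"turn":0},{"travel":[0,0,0],"turn":0},{"travel":[0,0,0],"turn":0},{"travel":[0,0,0],"turn":0},{"travel":[0,0,0],"turn":0}]' -1; python3 -c "
from h import *
st()"
```

```text
t: 4.3
ee_pos: [444.2, 95.9, 61.0]
orientation: [2.198, 2.228, -0.004]
ft_force: [-0.4, 0.5, 0.1]
width: 88.0
t: 5.1
ee_pos: [445.1, 96.0, 62.2]
orientation: [2.198, 2.227, -0.001]
ft_force: [-0.9, -0.7, 1.0]
width: 31.4
t 5.1 p [445.1  96.   62.2] F [-0.9 -0.7  1. ] M [ 0.    0.5  -0.02] w 31.4
[[-0.013  1.     0.009]
 [ 1.     0.013 -0.01 ]
 [-0.01   0.009 -1.   ]]
```

```bash
python3 -m crank '[{"travel":[0,0,-0.1],"turn":0},{"travel":[0,0,-0.3],"turn":0},{"travel":[0,0,-0.5],"turn":0},{"travel":[0,0,-0.5],"turn":0},{"travel":[0,0,-0.5],"turn":0},{"travel":[0,0,-0.5],"turn":0},{"travel":[0,0,-0.5],"turn":0},{"travel":[0,0,-0.5],"turn":0},{"travel":[0,0,-0.5],"turn":0},{"travel":[0,0,-0.5],"turn":0},{"travel":[0,0,-0.5],"turn":0},{"travel":[0,0,-0.4],"turn":0},{"travel":[0,0,-0.2],"turn":0},{"travel":[0,0,0],"turn":0}]'; python3 -c "
from h import *
o,M=st(); print(M.T@(np.array([459,-187.5,320])-o['ee_pos'])/50)
for n in('side',):
  a=imaging.get_image(n); cv2.imwrite(f'pics/{n}2.png',a)
"
```

```text
t: 6.5
ee_pos: [431.8, 96.6, 339.8]
orientation: [-2.204, -2.234, 0.038]
ft_force: [-0.1, 0.2, -7.9]
width: 31.7
t 6.5 p [431.8  96.6 339.8] F [-0.1  0.2 -7.9] M [-0.07  0.   -0.06] w 31.7
[[-0.013  1.    -0.02 ]
 [ 1.     0.013 -0.015]
 [-0.015 -0.02  -1.   ]]
[-5.68238699  0.47695421  0.47052049]
```

View pics/side2.png

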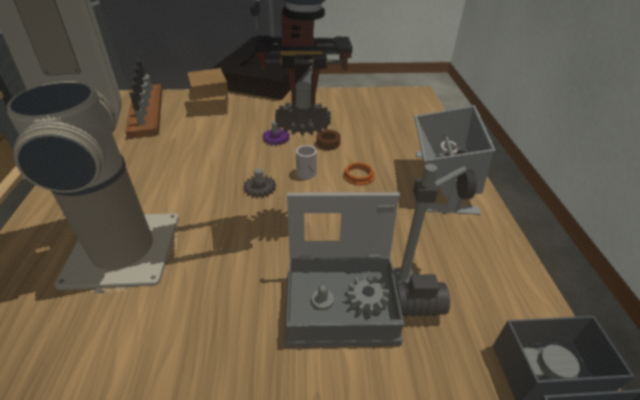

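```bash
python3 -m crank '[{"travel":[-0.2,0,0],"turn":0},{"travel":[-0.4,0.05,0],"turn":0},{"travel":[-0.5,0.05,0],"turn":0},{"travel":[-0.5,0.05,0],"turn":0},{"travel":[-0.5,0.05,0],"turn":0},{"travel":[-0.5,0.05,0],"turn":0},{"travel":[-0.5,0.05,0],"turn":0},{"travel":[-0.5,0.05,0],"turn":0},{"travel":[-0.5,0.05,0],"turn":0},{"travel":[-0.5,0.05,0],"turn":0},{"travel":[-0.5,0.05,0],"turn":0},{"travel":[-0.4,0,0],"turn":0},{"travel":[-0.2,0,0],"turn":0},{"travel":[0,0,0],"turn":0}]'; python3 -c "
from h import *
o,M=st(); print(M.T@(np.array([459,-187.5,200])-o['ee_pos'])/50)
"
```

```text
t: 7.95
ee_pos: [448.3, -205.3, 321.3]
orientation: [-2.18, -2.214, 0.076]
ft_force: [-0.4, -0.3, -6.1]
width: 31.3
t 7.95 p [ 448.3 -205.3  321.3] F [-0.4 -0.3 -6.1] M [ 0.04 -0.07 -0.  ] w 31.3
[[-0.015  0.998 -0.058]
 [ 1.     0.015 -0.011]
 [-0.01  -0.058 -0.998]]
[0.37794596 0.36005114 2.40538513]
```

```bash
python3 -m crank '[{"travel":[0.13,0.12,0.3],"turn":0},{"travel":[0.13,0.12,0.6],"turn":0},{"travel":[0.1,0.12,0.7],"turn":0},{"travel":[0,0,0.4],"turn":0},{"travel":[0,0,0],"turn":0}]'; python3 -c "
from h import *
o,M=st(); print(M.T@(np.array([459,-187.5,200])-o['ee_pos'])/50)
"
```

```text
t: 8.45
ee_pos: [459.2, -184.5, 215.8]
orientation: [-2.179, -2.211, 0.075]
ft_force: [-0.1, -0.8, -7.6]
width: 31.5
t 8.45 p [ 459.2 -184.5  215.8] F [-0.1 -0.8 -7.6] M [-0.    0.05 -0.02] w 31.5
[[-0.015  0.998 -0.06 ]
 [ 1.     0.015 -0.009]
 [-0.008 -0.06  -0.998]]
[-0.05696729  0.01457872  0.31705006]
```

```bash
python3 -m crank '[{"travel":[-0.03,-0.5,0],"turn":0},{"travel":[0,-0.8,0],"turn":0},{"travel":[0,-0.5,0],"turn":0},{"travel":[0,0,0],"turn":0},{"travel":[0,0,0],"turn":0}]'; python3 -c "
from h import *
o,M=st()
"; python3 -m crank '[{"travel":[0,0,-0.1],"turn":0},{"travel":[0,0,-0.1],"turn":0},{"travel":[0,0,-0.1],"turn":0},{"travel":[0,0,-0.1],"turn":0},{"travel":[0,0,-0.1],"turn":0},{"travel":[0,0,-0.1],"turn":0},{"travel":[0,0,-0.1],"turn":0},{"travel":[0,0,-0.1],"turn":0}]';python3 -c "
from h import *
o,M=st()
"
```

```text
t: 8.95
ee_pos: [368.3, -185.4, 224.1]
orientation: [-2.177, -2.216, 0.072]
ft_force: [1.0, -1.0, -7.2]
width: 31.4
t 8.95 p [ 368.3 -185.4  224.1] F [ 1.  -1.  -7.2] M [-0.05 -0.14 -0.03] w 31.4
[[-0.018  0.998 -0.057]
 [ 1.     0.018 -0.009]
 [-0.008 -0.057 -0.998]]
t: 9.75
ee_pos: [374.3, -185.1, 269.0]
orientation: [-2.177, -2.22, 0.07]
ft_force: [-0.7, -0.5, -7.5]
width: 31.6
t 9.75 p [ 374.3 -185.1  269. ] F [-0.7 -0.5 -7.5] M [-0.05 -0.08  0.01] w 31.6
[[-0.02   0.998 -0.054]
 [ 1.     0.019 -0.01 ]
 [-0.009 -0.054 -0.999]]
```

```bash
python3 -m crank '[{"travel":[-0.3,0,0],"turn":0},{"travel":[-0.5,0,0],"turn":0},{"travel":[-0.5,0,0],"turn":0},{"travel":[-0.3,0,0],"turn":0},{"travel":[0,0,0],"turn":0}]'; python3 -c "
from h import *
o,M=st()
"; python3 -m crank '[{"travel":[0.3,0,0],"turn":0},{"travel":[0.5,0,0],"turn":0},{"travel":[0.5,0,0],"turn":0},{"travel":[0.3,0,0],"turn":0},{"travel":[0,0,0],"turn":0}]';python3 -c "
from h import *
o,M=st()
"
```

```text
t: 10.25
ee_pos: [376.3, -267.4, 271.5]
orientation: [-2.176, -2.223, 0.068]
ft_force: [-0.1, 0.5, -7.8]
width: 31.3
t 10.25 p [ 376.3 -267.4  271.5] F [-0.1  0.5 -7.8] M [-0.03 -0.03  0.01] w 31.3
[[-0.021  0.998 -0.052]
 [ 1.     0.021 -0.01 ]
 [-0.009 -0.052 -0.999]]
t: 10.75
ee_pos: [372.0, -179.5, 269.8]
orientation: [-2.176, -2.215, 0.067]
ft_force: [-0.0, 0.2, -7.5]
width: 31.4
t 10.75 p [ 372.  -179.5  269.8] F [-0.   0.2 -7.5] M [-0.08 -0.07  0.04] w 31.4
[[-0.018  0.998 -0.056]
 [ 1.     0.018 -0.005]
 [-0.004 -0.056 -0.998]]
```

```bash
python3 -m crank '[{"travel":[0,0.5,0],"turn":0},{"travel":[0,0.8,0],"turn":0},{"travel":[0,0.5,0],"turn":0},{"travel":[0,0,0],"turn":0}]'; python3 -c "
from h import *
o,M=st()
"; python3 -m crank '[{"travel":[0,0,0.5],"turn":0},{"travel":[0,0,0.5],"turn":0},{"travel":[0,0,0.2],"turn":0},{"travel":[0,0,0],"turn":0}]';python3 -c "
from h import *
o,M=st()
"
```

```text
t: 11.15
ee_pos: [463.1, -174.0, 264.7]
orientation: [-2.172, -2.218, 0.067]
ft_force: [-0.7, 0.2, -6.1]
width: 31.6
t 11.15 p [ 463.1 -174.   264.7] F [-0.7  0.2 -6.1] M [-0.03 -0.05 -0.02] w 31.6
[[-0.021  0.998 -0.056]
 [ 1.     0.021 -0.005]
 [-0.004 -0.057 -0.998]]
t: 11.55
ee_pos: [459.0, -172.9, 203.5]
orientation: [-2.169, -2.219, 0.068]
ft_force: [0.1, 0.3, -6.9]
width: 31.7
t 11.55 p [ 459.  -172.9  203.5] F [ 0.1  0.3 -6.9] M [-0.05 -0.03  0.01] w 31.7
[[-0.023  0.998 -0.057]
 [ 1.     0.023 -0.005]
 [-0.003 -0.058 -0.998]]
```

```bash
python3 -m crank '[{"travel":[0,0,-0.3],"turn":0},{"travel":[0,0,-0.5],"turn":0},{"travel":[0,0,-0.5],"turn":0},{"travel":[0,0,-0.5],"turn":0},{"travel":[0,0,-0.3],"turn":0},{"travel":[0,0,0],"turn":0}]'; python3 -c "
from h import *
o,M=st();print(o['qpos'])
"; python3 -m crank '[{"travel":[0,0,0],"turn":0},{"travel":[0,0,0],"turn":0},{"travel":[0,0,0],"turn":0},{"travel":[0,0,0],"turn":0},{"travel":[0,0,0],"turn":0},{"travel":[0,0,0],"turn":0},{"travel":[0,0,0],"turn":0},{"travel":[0,0,0],"turn":0}]';python3 -c "
from h import *
o,M=st()
";python3 -m crank '[{"travel":[0,0,0.3],"turn":0},{"travel":[0,0,0.5],"turn":0},{"travel":[0,0,0.5],"turn":0},{"travel":[0,0,0.5],"turn":0},{"travel":[0,0,0.3],"turn":0},{"travel":[0,0,0],"turn":0}]'; python3 -c "
from h import *
o,M=st();print(o['qpos'])
"
```

```text
t: 12.15
ee_pos: [463.7, -172.1, 316.8]
orientation: [-2.17, -2.219, 0.067]
ft_force: [0.7, 0.1, -7.9]
width: 31.4
t 12.15 p [ 463.7 -172.1  316.8] F [ 0.7  0.1 -7.9] M [-0.08 -0.17  0.01] w 31.4
[[-0.023  0.998 -0.057]
 [ 1.     0.022 -0.005]
 [-0.004 -0.057 -0.998]]
[-0.36476617  0.16481338  1.80274111 -0.02644988  1.22575773 -0.3775953 ]
t: 12.95
ee_pos: [461.2, -171.4, 313.8]
orientation: [-2.166, -2.215, 0.071]
ft_force: [-0.0, 1.3, -7.2]
width: 31.6
t 12.95 p [ 461.2 -171.4  313.8] F [-0.   1.3 -7.2] M [-0.08 -0.09  0.02] w 31.6
[[-0.022  0.998 -0.063]
 [ 1.     0.022 -0.003]
 [-0.001 -0.063 -0.998]]
t: 13.55
ee_pos: [456.7, -172.5, 207.2]
orientation: [-2.169, -2.218, 0.068]
ft_force: [-0.9, 0.1, -7.3]
width: 32.0
t 13.55 p [ 456.7 -172.5  207.2] F [-0.9  0.1 -7.3] M [-0.01 -0.05  0.01] w 32.0
[[-0.022  0.998 -0.058]
 [ 1.     0.022 -0.005]
 [-0.003 -0.058 -0.998]]
[-0.3703754   0.29087266  1.92201276 -0.0302831   0.98100563 -0.37514984]
```

```bash
cat >> h.py <<'E'
Mg=np.array([[-0.013,1,0.009],[1,0.013,-0.010],[-0.010,0.009,-1]]); pg=np.array([445.1,96.0,62.2])
def gear(o,M,g=(445.0,95.8,0)):
    b=Mg.T@(np.array(g)-pg); ax=Mg.T@[0,0,1]
    return o['ee_pos']+M@b, M@ax
E
python3 -c "
from h import *
o,M=st(); b,ax=gear(o,M); print('gear',b,ax)
for n in('side','top'):
  a=imaging.get_image(n); cv2.imwrite(f'pics/{n}3.png',a)
  c=proj(n,b)[0];print(n,c, proj(n,b+84*ax)); c=c.astype(int)
  cv2.imwrite(f'pics/{n}3z.png',cv2.resize(a[c[1]-40:c[1]+90,c[0]-90:c[0]+90],None,fx=4,fy=4,interpolation=cv2.INTER_CUBIC))
"
```

```text
t 13.55 p [ 456.7 -172.5  207.2] F [-0.9  0.1 -7.3] M [-0.01 -0.05  0.01] w 32.0
[[-0.022  0.998 -0.058]
 [ 1.     0.022 -0.005]
 [-0.003 -0.058 -0.998]]
gear [ 452.46187088 -172.35349814  145.17400674] [ 0.06683187 -0.00518029  0.9978415 ]
side [319.18662435 257.51802926] [[323.23702644 225.57571093]]
top [426.5984046  204.36205409] [[433.13913594 196.03842632]]
```

View pics/side3z.png

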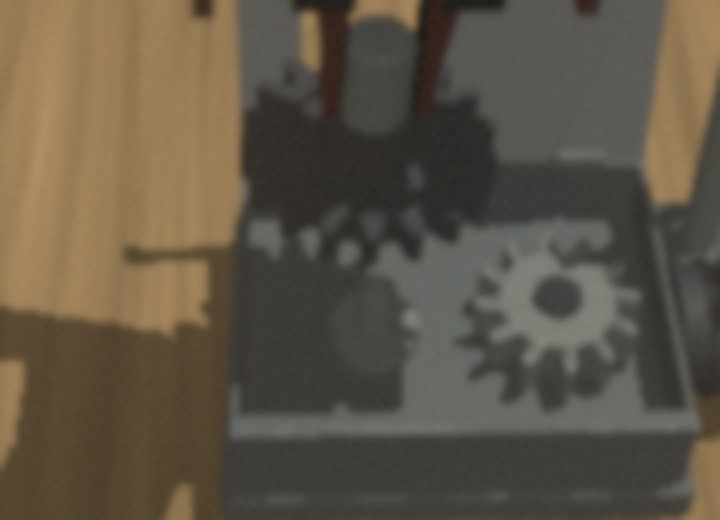

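View pics/top3.png

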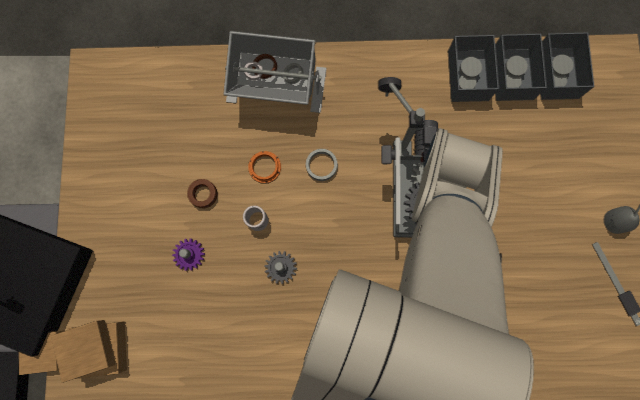

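```bash
cat > ph.py <<'E'
from h import *
def harm(n,img,c,z,rs,N,a0=-180,a1=180):
    g=cv2.cvtColor(img,cv2.COLOR_BGR2GRAY).astype(np.float32)
    th=np.radians(np.arange(a0,a1,0.5)); out=[]
    for r in rs:
        P=np.c_[c[0]+r*np.cos(th),c[1]+r*np.sin(th),np.full(len(th),z)]
        uv=proj(n,P).astype(np.float32)
        v=cv2.remap(g,uv[:,0].reshape(1,-1),uv[:,1].reshape(1,-1),cv2.INTER_LINEAR)[0]
        A=np.c_[np.cos(N*th),np.sin(N*th),np.cos(th),np.sin(th),np.cos(2*th),np.sin(2*th),np.ones_like(th)]
        s=np.linalg.lstsq(A,v,rcond=None)[0]
        out.append((r,np.degrees(np.arctan2(s[1],s[0]))/N%(360/N),np.hypot(s[0],s[1])))
    return out
E
python3 - <<'E'
from ph import *
t=cv2.imread("pics/top0.png"); s=cv2.imread("pics/side0.png")
f=lambda L:[(round(a,1),round(b,2),round(c,1)) for a,b,c in L]
print("pinion bright=tooth top",f(harm("top",t,(547.65,-192.5),60,(33,35,37,39,41),12)))
print("pinion side",f(harm("side",s,(549.8,-190.5),60,(33,35,37,39,41),12)))
for c in ((443.3,96.2),(444.3,95.8)):print("gear (dark=tooth)",f(harm("top",t,c,20,(50,52,54,56,58,60),18)))
E
```

```text
pinion bright=tooth top [(33, np.float64(1.14), np.float64(25.0)), (35, np.float64(0.66), np.float64(25.8)), (37, np.float64(0.36), np.float64(23.9)), (39, np.float64(0.13), np.float64(18.7)), (41, np.float64(29.81), np.float64(10.8))]
pinion side [(33, np.float64(1.52), np.float64(11.4)), (35, np.float64(0.59), np.float64(12.2)), (37, np.float64(29.89), np.float64(12.2)), (39, np.float64(29.3), np.float64(10.8)), (41, np.float64(28.84), np.float64(7.3))]
gear (dark=tooth) [(50, np.float64(8.13), np.float64(3.4)), (52, np.float64(12.79), np.float64(2.2)), (54, np.float64(15.99), np.float64(6.1)), (56, np.float64(16.83), np.float64(11.1)), (58, np.float64(16.78), np.float64(13.1)), (60, np.float64(16.42), np.float64(9.8))]
gear (dark=tooth) [(50, np.float64(6.82), np.float64(5.7)), (52, np.float64(7.91), np.float64(2.5)), (54, np.float64(15.0), np.float64(2.1)), (56, np.float64(16.95), np.float64(7.1)), (58, np.float64(17.34), np.float64(8.3)), (60, np.float64(16.53), np.float64(7.2))]
```

```bash
python3 -m crank '[{"travel":[-0.15,0.06,0.2],"turn":0.2},{"travel":[-0.15,0.06,0.4],"turn":0.2},{"travel":[0,0.06,0.4],"turn":0},{"travel":[0,0,0.2],"turn":0}]'; python3 -c "
from h import *
o,M=st(); b,ax=gear(o,M); print('gear',b,ax); d=np.array([458.5,-187.5,76])-b; print(d, M.T@d/50)
"
```

```text
t: 14.05
ee_pos: [470.2, -192.3, 151.8]
orientation: [-2.231, -2.182, 0.059]
ft_force: [0.3, 0.7, -6.9]
width: 31.8
t 14.05 p [ 470.2 -192.3  151.8] F [ 0.3  0.7 -6.9] M [-0.09 -0.01 -0.01] w 31.8
[[ 0.022  0.999 -0.041]
 [ 1.    -0.022 -0.012]
 [-0.013 -0.041 -0.999]]
gear [ 466.95017539 -192.58388593   89.70031642] [0.05002338 0.00153256 0.99883748]
[ -8.45017539   5.08388593 -13.70031642] [ 0.10144417 -0.15984483  0.27953305]
```

```bash
python3 -m crank '[{"travel":[0.1,-0.15,0],"turn":0},{"travel":[0,0,0],"turn":0}]'; python3 -c "
from h import *
o,M=st(); b,ax=gear(o,M); print('gear',b,ax); d=np.array([458.5,-187.5,76])-b; print(d, M.T@d/50)
for n in('side',):
  a=imaging.get_image(n); cv2.imwrite(f'pics/{n}4.png',a)
  c=proj(n,b)[0];print(n,c, proj(n,b+84*ax), proj(n,[458.5,-187.5,74])); c=c.astype(int)
  cv2.imwrite(f'pics/{n}4z.png',cv2.resize(a[c[1]-60:c[1]+70,c[0]-90:c[0]+90],None,fx=4,fy=4,interpolation=cv2.INTER_CUBIC))
"
```

```text
t: 14.25
ee_pos: [462.0, -187.2, 151.5]
orientation: [-2.231, -2.18, 0.06]
ft_force: [-0.4, -0.1, -6.9]
width: 31.5
t 14.25 p [ 462.  -187.2  151.5] F [-0.4 -0.1 -6.9] M [-0.04 -0.02 -0.01] w 31.5
[[ 0.023  0.999 -0.043]
 [ 1.    -0.023 -0.011]
 [-0.012 -0.043 -0.999]]
gear [ 458.68366843 -187.44396974   89.36866642] [5.17021546e-02 9.53331669e-04 9.98752711e-01]
[ -0.18366843  -0.05603026 -13.36866642] [0.00204302 0.0077664  0.26728029]
side [322.47197506 282.46814234] [[325.8992838  253.45813946]] [[322.21293918 287.33324315]]
```

View pics/side4z.png

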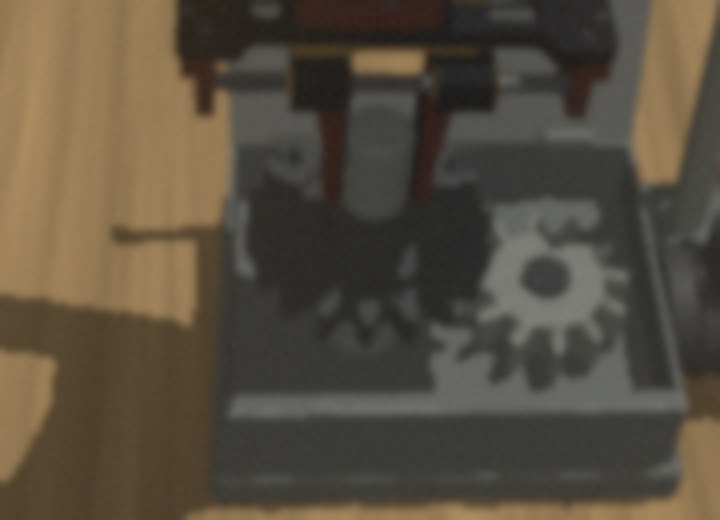

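```bash
python3 -m crank '[{"travel":[0,0.005,0.1],"turn":0},{"travel":[0,0.005,0.1],"turn":0},{"travel":[0,0.005,0.1],"turn":0},{"travel":[0,0.005,0.04],"turn":0}]'; python3 -c "
from h import *
o,M=st(); b,ax=gear(o,M); print('gear',b,ax)"
```

```text
t: 14.7
ee_pos: [465.1, -188.4, 136.2]
orientation: [-2.235, -2.185, 0.056]
ft_force: [-0.6, -0.7, -7.4]
width: 31.4
t 14.7 p [ 465.1 -188.4  136.2] F [-0.6 -0.7 -7.4] M [-0.04 -0.    0.02] w 31.4
[[ 0.022  0.999 -0.036]
 [ 1.    -0.023 -0.014]
 [-0.015 -0.036 -0.999]]
gear [ 462.2019832  -188.89088812   74.04154688] [0.04472118 0.00399506 0.99908211]
```

```bash
python3 -m crank '[{"travel":[0.02,-0.07,0],"turn":0},{"travel":[0,-0.005,0.08],"turn":0},{"travel":[0,-0.005,0.08],"turn":0}]'; python3 -c "
from h import *
o,M=st(); b,ax=gear(o,M); print('gear',b,ax)"
```

```text
t: 15.0
ee_pos: [460.8, -187.5, 127.9]
orientation: [-2.235, -2.186, 0.056]
ft_force: [0.2, 0.0, -7.0]
width: 31.6
t 15.0 p [ 460.8 -187.5  127.9] F [ 0.2  0.  -7. ] M [ 0.01 -0.05  0.  ] w 31.6
[[ 0.022  0.999 -0.036]
 [ 1.    -0.023 -0.014]
 [-0.015 -0.035 -0.999]]
gear [ 457.91650546 -187.91642647   65.73400564] [0.04434061 0.00419443 0.99909825]
```

```bash
python3 -m crank '[{"travel":[0,0,0.05],"turn":0},{"travel":[0,0,0.03],"turn":0}]'; python3 -c "
from h import *
o,M=st(); b,ax=gear(o,M); print('gear',b,ax)"
```

```text
t: 15.2
ee_pos: [460.3, -187.4, 123.1]
orientation: [-2.235, -2.185, 0.056]
ft_force: [-0.3, -0.4, -7.0]
width: 31.3
t 15.2 p [ 460.3 -187.4  123.1] F [-0.3 -0.4 -7. ] M [-0.08 -0.    0.05] w 31.3
[[ 0.022  0.999 -0.036]
 [ 1.    -0.023 -0.014]
 [-0.015 -0.036 -0.999]]
gear [ 457.42456265 -187.84871683   60.98915962] [0.04495811 0.00390239 0.99907184]
```

```bash
python3 -m crank '[{"travel":[0,0,0.04],"turn":0.2},{"travel":[0,0,0.04],"turn":-0.4},{"travel":[0,0,0.04],"turn":0.4},{"travel":[0,0,0.04],"turn":-0.2}]'; python3 -c "
from h import *
o,M=st(); b,ax=gear(o,M); print('gear',b,ax)"
```

```text
t: 15.6
ee_pos: [460.2, -187.2, 114.6]
orientation: [-2.238, -2.182, 0.055]
ft_force: [-0.5, -0.3, -7.2]
width: 31.7
t 15.6 p [ 460.2 -187.2  114.6] F [-0.5 -0.3 -7.2] M [-0.01 -0.   -0.02] w 31.7
[[ 0.025  0.999 -0.036]
 [ 1.    -0.025 -0.013]
 [-0.014 -0.036 -0.999]]
gear [ 457.24692325 -187.59627817   52.43771626] [0.04506647 0.00320547 0.99906944]
```

```bash
python3 -m crank '[{"travel":[0,0,0.04],"turn":0.1},{"travel":[0,0,0.04],"turn":-0.2},{"travel":[0,0,0.04],"turn":0.2},{"travel":[0,0,0.03],"turn":-0.1}]'; python3 -c "
from h import *
o,M=st(); b,ax=gear(o,M); print('gear',b,ax)"
```

```text
t: 16.0
ee_pos: [460.1, -187.5, 106.4]
orientation: [-2.236, -2.184, 0.055]
ft_force: [-0.3, -0.7, -7.3]
width: 31.5
t 16.0 p [ 460.1 -187.5  106.4] F [-0.3 -0.7 -7.3] M [-0.08 -0.05 -0.05] w 31.5
[[ 0.023  0.999 -0.036]
 [ 1.    -0.024 -0.014]
 [-0.015 -0.036 -0.999]]
gear [ 457.24194771 -187.90479653   44.31025224] [0.04468944 0.00354636 0.99908522]
```

```bash
python3 -m crank '[{"travel":[0,0,0.04],"turn":0.1},{"travel":[0,0,0.04],"turn":-0.1},{"travel":[0,0,0.04],"turn":0}]'; python3 -c "
from h import *
o,M=st(); b,ax=gear(o,M); print('gear',b,ax)
for n in('side',):
  a=imaging.get_image(n); cv2.imwrite(f'pics/{n}5.png',a)
  c=proj(n,b)[0].astype(int)
  cv2.imwrite(f'pics/{n}5z.png',cv2.resize(a[c[1]-70:c[1]+60,c[0]-90:c[0]+90],None,fx=4,fy=4,interpolation=cv2.INTER_CUBIC))"
```

```text
t: 16.3
ee_pos: [460.0, -187.8, 102.7]
orientation: [-2.235, -2.185, 0.056]
ft_force: [-12.1, 5.1, 39.0]
width: 31.7
t 16.3 p [ 460.  -187.8  102.7] F [-12.1   5.1  39. ] M [ 0.87  2.17 -0.02] w 31.7
[[ 0.022  0.999 -0.037]
 [ 1.    -0.023 -0.014]
 [-0.015 -0.036 -0.999]]
gear [ 457.08638729 -188.19601176   40.58486969] [0.04527733 0.00370416 0.99905818]
```

View pics/side5z.png

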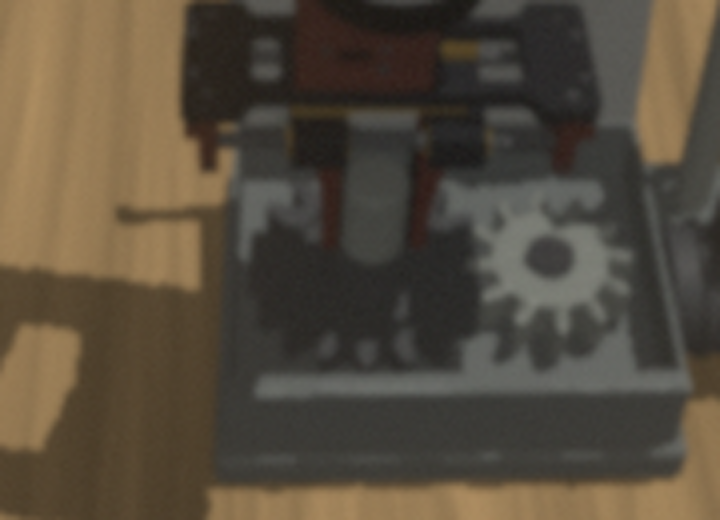

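```bash
python3 -m crank '[{"travel":[0,0,0],"turn":0},{"travel":[0,0,0],"turn":0}]'; python3 -m crank '[{"travel":[0,0,0],"turn":0},{"travel":[0,0,0],"turn":0},{"travel":[0,0,0],"turn":0},{"travel":[0,0,0],"turn":0},{"travel":[0,0,0],"turn":0},{"travel":[0,0,0],"turn":0}]' 0.2; python3 -c "
from h import *
o,M=st()
for n in('side',):
  a=imaging.get_image(n); cv2.imwrite(f'pics/{n}6.png',a)
  cv2.imwrite(f'pics/{n}6z.png',cv2.resize(a[210:350,230:420],None,fx=4,fy=4,interpolation=cv2.INTER_CUBIC))"
```

```text
t: 16.55
ee_pos: [460.1, -187.8, 103.7]
orientation: [-2.236, -2.186, 0.055]
ft_force: [0.1, 1.2, -8.4]
width: 31.2
t: 17.15
ee_pos: [462.7, -189.3, 104.8]
orientation: [-2.239, -2.19, 0.053]
ft_force: [-0.4, -1.5, -0.1]
width: 52.9
t 17.15 p [ 462.7 -189.3  104.8] F [-0.4 -1.5 -0.1] M [-0.05  0.03  0.01] w 52.9
[[ 0.022  0.999 -0.03 ]
 [ 1.    -0.022 -0.017]
 [-0.018 -0.03  -0.999]]
```

View pics/side6z.png

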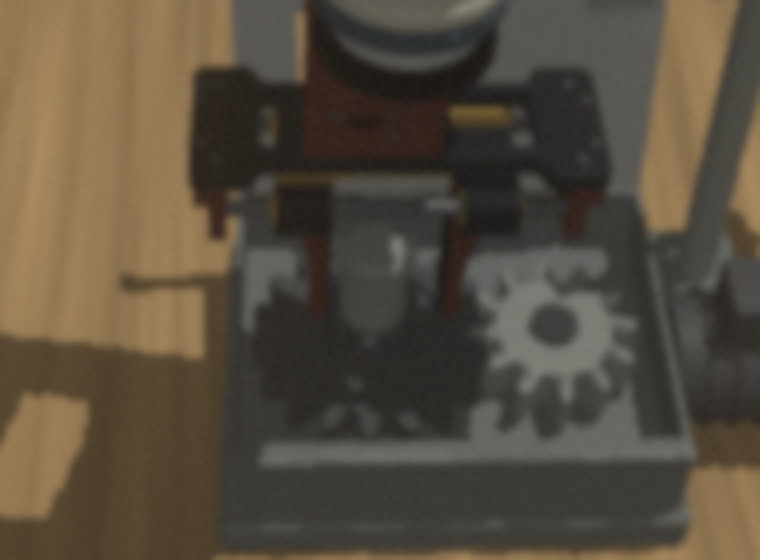

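Gear meshed and seated, standing upright beside the pinion (zoomed stub axis x≈375, pinion 553,325). Next I lift off.

```bash
python3 -m crank '[{"travel":[0,0,-0.15],"turn":0},{"travel":[0,0,-0.2],"turn":0},{"travel":[0,0,-0.3],"turn":0},{"travel":[0,0,-0.5],"turn":0},{"travel":[0,0,-0.5],"turn":0},{"travel":[0,0,-0.5],"turn":0},{"travel":[0,0,-0.5],"turn":0},{"travel":[0,0,-0.5],"turn":0},{"travel":[0,0,-0.3],"turn":0},{"travel":[0,0,0],"turn":0}]'; python3 -c "
from h import *
o,M=st()
for n in('side','top'):
  a=imaging.get_image(n); cv2.imwrite(f'pics/{n}7.png',a)
a=imaging.get_image('side');cv2.imwrite(f'pics/side7z.png',cv2.resize(a[180:350,250:470],None,fx=3.5,fy=3.5,interpolation=cv2.INTER_CUBIC))"
```

```text
t: 18.2
ee_pos: [467.9, -185.9, 291.4]
orientation: [-2.242, -2.193, 0.05]
ft_force: [-0.6, 0.1, -0.4]
width: 52.7
t 18.2 p [ 467.9 -185.9  291.4] F [-0.6  0.1 -0.4] M [-0.06  0.07 -0.02] w 52.7
[[ 0.022  0.999 -0.026]
 [ 1.    -0.022 -0.018]
 [-0.019 -0.026 -0.999]]
```

View pics/side7z.png

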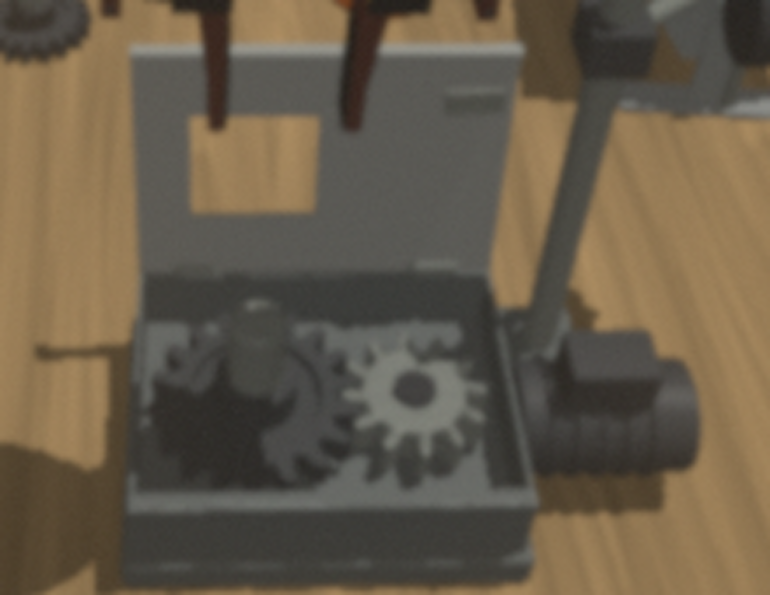

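View pics/top7.png

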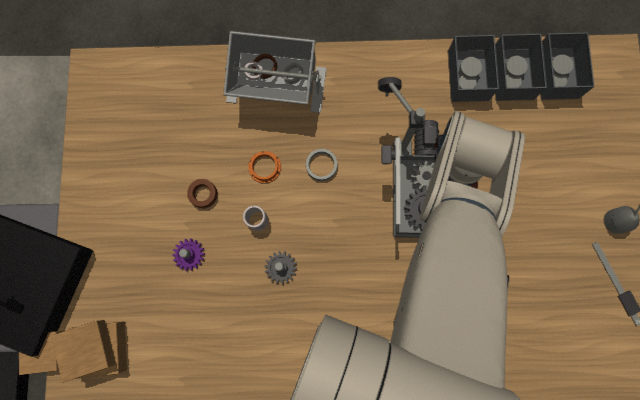

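```bash
cat >> h.py <<'E'
YAW=-0.05; SX=np.array([np.cos(YAW),np.sin(YAW),0]); SY=np.array([-np.sin(YAW),np.cos(YAW),0])
SO=np.array([457.8,-187.8,0])+38*SX
def S2W(x,y,z): return SO+x*SX+y*SY+np.array([0,0,z])
def W2S(p): d=np.array(p)-SO; return np.array([d@SX,d@SY,p[2]])
E
python3 - <<'E'
from h import *
z=lambda x,y:((x+.5)/4.2-.5+290,(y+.5)/4.2-.5+120)
for p in [(442,75),(463,75),(446,436),(464,436),(385,145),(425,145)]: print(p,W2S(onz("top",*z(*p),226)).round(0))
for h in (0,): print(W2S(ctrl.get_obs()['ee_pos']))
o=ctrl.get_obs();M=R.from_rotvec(o['orientation']).as_matrix()
print(M.T@(S2W(15,150,295)-o['ee_pos'])/50)
E
```

```text
(442, 75) [104. 106. 226.]
(463, 75) [105.  94. 226.]
(446, 436) [-106.  102.  226.]
(464, 436) [-106.   92.  226.]
(385, 145) [ 62. 139. 226.]
(425, 145) [ 62. 116. 226.]
[-29.49682731   2.9533179  288.11114002]
[ 2.91180187  0.96659702 -0.21716441]
```

```bash
python3 -m crank '[{"travel":[0.2,0.1,0],"turn":0},{"travel":[0.4,0.15,0],"turn":0},{"travel":[0.5,0.15,0],"turn":0},{"travel":[0.5,0.15,0],"turn":0},{"travel":[0.5,0.15,0],"turn":0},{"travel":[0.4,0.1,0],"turn":0},{"travel":[0.1,0.05,0],"turn":0},{"travel":[0,0,0],"turn":0}]' -1; python3 -c "
from h import *
o,M=st();print(W2S(o['ee_pos']));print(M.T@(S2W(15,150,212)-o['ee_pos'])/50)"
```

```text
t: 19.15
ee_pos: [510.2, -47.3, 275.3]
orientation: [-2.229, -2.178, 0.066]
ft_force: [0.7, 0.4, -0.1]
width: 0.6
t 19.15 p [510.2 -47.3 275.3] F [ 0.7  0.4 -0.1] M [-0.06  0.09 -0.02] w 0.6
[[ 0.023  0.999 -0.047]
 [ 1.    -0.024 -0.012]
 [-0.013 -0.047 -0.999]]
[  7.26996719 142.89299633 275.27835005]
[0.15470628 0.21782239 1.25474474]
```

```bash
python3 -m crank '[{"travel":[0.05,0.06,0.3],"turn":0},{"travel":[0.05,0.06,0.4],"turn":0},{"travel":[0,0.03,0.3],"turn":0},{"travel":[0,0,0.1],"turn":0},{"travel":[0,0,0],"turn":0}]'; python3 -c "
from h import *
o,M=st();print(W2S(o['ee_pos']));
for n in('side','top'):
  a=imaging.get_image(n); cv2.imwrite(f'pics/{n}8.png',a)"
```

```text
t: 19.65
ee_pos: [514.1, -45.8, 216.8]
orientation: [-2.23, -2.175, 0.07]
ft_force: [-0.0, -1.2, 0.8]
width: 0.5
t 19.65 p [514.1 -45.8 216.8] F [-0.  -1.2  0.8] M [-0.05  0.02  0.03] w 0.5
[[ 0.025  0.998 -0.05 ]
 [ 1.    -0.025 -0.013]
 [-0.014 -0.05  -0.999]]
[ 11.13050106 144.68503372 216.81044099]
```

View pics/side8.png

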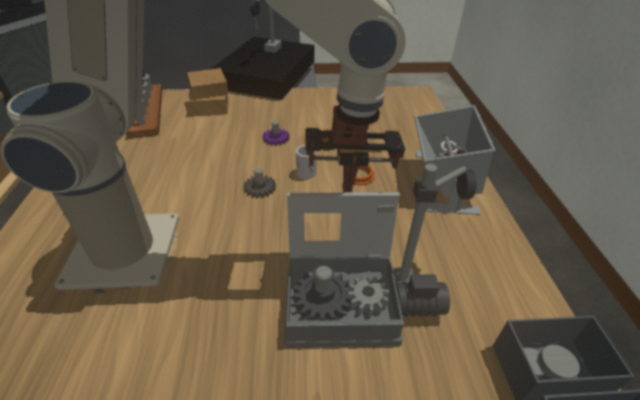

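```bash
python3 -m crank '[{"travel":[-0.2,0,0],"turn":0},{"travel":[-0.3,0,0],"turn":0},{"travel":[-0.3,0,0],"turn":0},{"travel":[-0.3,0,0],"turn":0},{"travel":[-0.2,0,0],"turn":0}]'; python3 -c "
from h import *
o,M=st();print(W2S(o['ee_pos']))"
```

```text
t: 20.25
ee_pos: [513.4, -113.7, 221.3]
orientation: [-2.231, -2.175, 0.06]
ft_force: [0.2, 5.8, -3.5]
width: 0.0
t 20.25 p [ 513.4 -113.7  221.3] F [ 0.2  5.8 -3.5] M [ 0.97 -0.1  -0.01] w 0.0
[[ 0.025  0.999 -0.045]
 [ 1.    -0.026 -0.009]
 [-0.01  -0.045 -0.999]]
[ 13.80474622  76.73880368 221.28304252]
```

```bash
python3 -m crank '[{"travel":[-0.25,0,0.02],"turn":0},{"travel":[-0.25,0,0.04],"turn":0},{"travel":[-0.25,0,0.06],"turn":0},{"travel":[-0.2,0,0.1],"turn":0}]'; python3 -c "
from h import *
o,M=st();print(W2S(o['ee_pos']))"
```

```text
t: 20.65
ee_pos: [510.6, -164.4, 210.8]
orientation: [-2.233, -2.168, 0.053]
ft_force: [1.8, 4.7, -0.6]
width: 0.8
t 20.65 p [ 510.6 -164.4  210.8] F [ 1.8  4.7 -0.6] M [ 0.83 -0.24 -0.05] w 0.8
[[ 0.03   0.999 -0.045]
 [ 1.    -0.03  -0.003]
 [-0.004 -0.045 -0.999]]
[ 13.54337381  26.0377772  210.76462545]
```

```bash
python3 -m crank '[{"travel":[-0.24,0.01,0.14],"turn":0},{"travel":[-0.22,0.01,0.18],"turn":0},{"travel":[-0.18,0.01,0.2],"turn":0},{"travel":[-0.16,0.01,0.22],"turn":0}]'; python3 -c "
from h import *
o,M=st();print(W2S(o['ee_pos']))"
```

```text
t: 21.05
ee_pos: [509.2, -209.4, 173.2]
orientation: [-2.236, -2.167, 0.053]
ft_force: [-0.8, 1.0, 3.7]
width: 0.6
t 21.05 p [ 509.2 -209.4  173.2] F [-0.8  1.   3.7] M [ 0.02  0.32 -0.01] w 0.6
[[ 0.031  0.999 -0.044]
 [ 1.    -0.031 -0.004]
 [-0.005 -0.043 -0.999]]
[ 14.38169811 -19.00706526 173.15155812]
```

```bash
python3 -m crank '[{"travel":[-0.18,0.01,0.24],"turn":0},{"travel":[-0.14,0.01,0.26],"turn":0},{"travel":[-0.12,0.01,0.28],"turn":0},{"travel":[-0.08,0.01,0.28],"turn":0}]'; python3 -c "
from h import *
o,M=st();print(W2S(o['ee_pos']))
a=imaging.get_image('side'); cv2.imwrite('pics/side9.png',cv2.resize(a[150:380,200:500],None,fx=2.6,fy=2.6))"
```

```text
t: 21.45
ee_pos: [507.9, -238.4, 115.5]
orientation: [-2.237, -2.166, 0.052]
ft_force: [0.4, 2.1, 2.0]
width: -0.0
t 21.45 p [ 507.9 -238.4  115.5] F [0.4 2.1 2. ] M [ 0.37  0.02 -0.03] w -0.0
[[ 0.032  0.999 -0.043]
 [ 0.999 -0.032 -0.004]
 [-0.005 -0.043 -0.999]]
[ 14.6057267  -48.04353616 115.46407987]
```

View pics/side9.png

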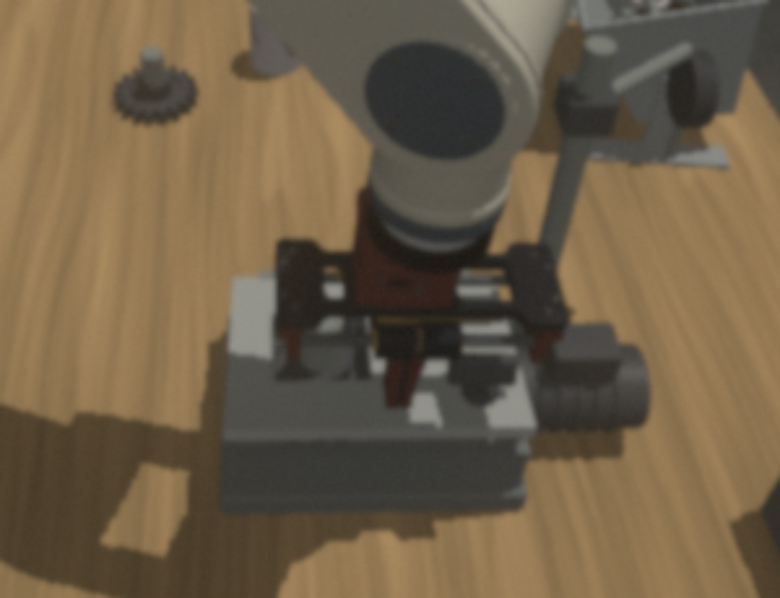

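```bash
python3 -m crank '[{"travel":[-0.02,0.01,0.2],"turn":0},{"travel":[0,0.01,0.16],"turn":0},{"travel":[0,0,0.08],"turn":0},{"travel":[0,0,0.04],"turn":0}]'; python3 -c "
from h import *
o,M=st();print(W2S(o['ee_pos']))"
```

```text
t: 21.9
ee_pos: [507.3, -240.5, 91.1]
orientation: [-2.234, -2.166, 0.057]
ft_force: [-9.7, 4.6, 36.9]
width: 0.6
t 21.9 p [ 507.3 -240.5   91.1] F [-9.7  4.6 36.9] M [ 0.82  2.06 -0.05] w 0.6
[[ 0.031  0.998 -0.046]
 [ 1.    -0.031 -0.004]
 [-0.006 -0.046 -0.999]]
[ 14.07994057 -50.15373152  91.07590708]
```

```bash
python3 -m crank '[{"travel":[0,0,-0.1],"turn":0},{"travel":[0,0,-0.3],"turn":0},{"travel":[0,0,-0.5],"turn":0},{"travel":[0,0,-0.5],"turn":0},{"travel":[0,0,-0.5],"turn":-0.5},{"travel":[0,0,-0.3],"turn":-1},{"travel":[0,0,0],"turn":-1},{"travel":[0,0,0],"turn":-1},{"travel":[0,0,0],"turn":-1},{"travel":[0,0,0],"turn":-1},{"travel":[0,0,0],"turn":-1},{"travel":[0,0,0],"turn":-1},{"travel":[0,0,0],"turn":-1},{"travel":[0,0,0],"turn":-1},{"travel":[0,0,0],"turn":-1},{"travel":[0,0,0],"turn":-1},{"travel":[0,0,0],"turn":-1},{"travel":[0,0,0],"turn":-1},{"travel":[0,0,0],"turn":-0.8},{"travel":[0,0,0],"turn":0}]' 0.2; python3 -c "
from h import *
o,M=st();print(W2S(o['ee_pos']))
for n in('side','top'):
  a=imaging.get_image(n); cv2.imwrite(f'pics/{n}10.png',a)
  if n=='side': cv2.imwrite('pics/side10z.png',cv2.resize(a[200:350,270:470],None,fx=4,fy=4,interpolation=cv2.INTER_CUBIC))
  else: cv2.imwrite('pics/top10z.png',cv2.resize(a[120:260,370:550],None,fx=4,fy=4,interpolation=cv2.INTER_CUBIC))"
```

```text
t: 23.9
ee_pos: [517.7, -238.0, 219.1]
orientation: [-0.165, -3.107, 0.021]
ft_force: [-0.3, -0.1, -0.2]
width: 52.4
t 23.9 p [ 517.7 -238.   219.1] F [-0.3 -0.1 -0.2] M [ 0.03 -0.    0.02] w 52.4
[[-0.994  0.106 -0.03 ]
 [ 0.106  0.994 -0.012]
 [ 0.029 -0.015 -0.999]]
[ 24.31398136 -47.11166717 219.06959089]
```

View pics/side10z.png

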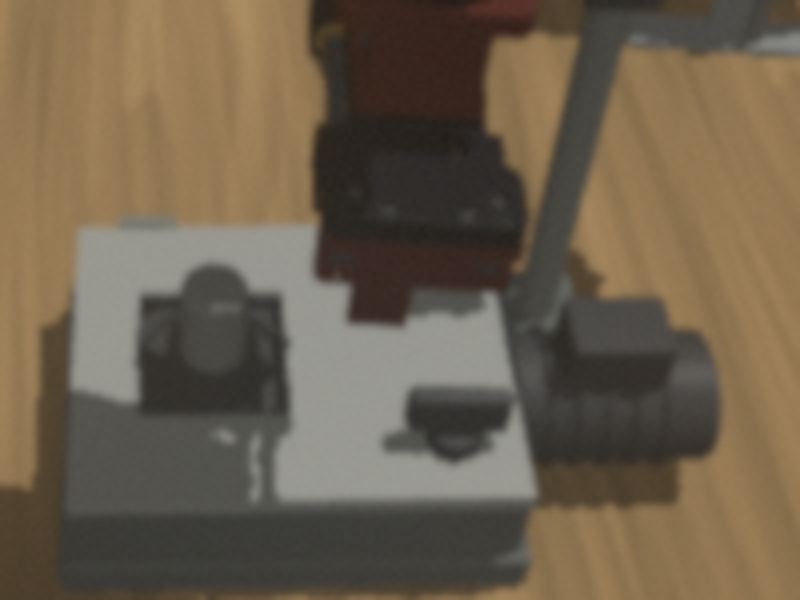

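View pics/top10z.png

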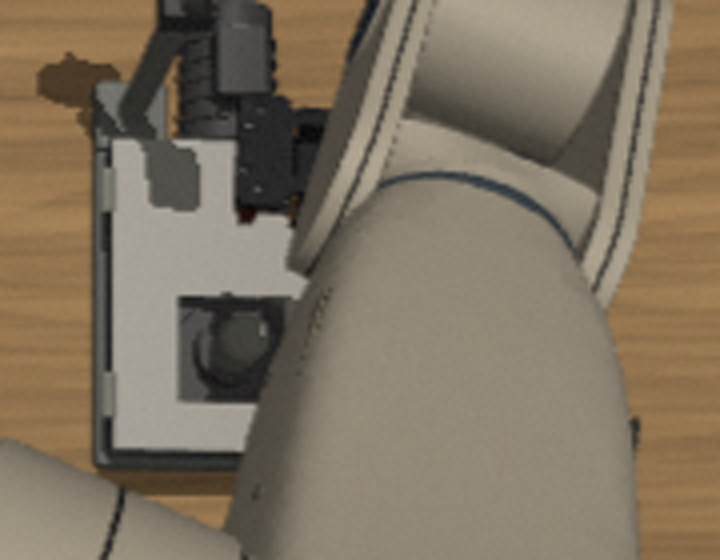

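Run:
```python
from h import *
z=lambda x,y:((x+.5)/4-.5+270,(y+.5)/4-.5+200)
for p in [(410,394),(460,393),(509,391)]: w=onz("side",*z(*p),110); print(w.round(1),W2S(w).round(1))
for p in [(411,425),(508,425)]: w=onz("side",*z(*p),84); print('bot',w.round(1),W2S(w).round(1))
w=onz("side",*z(455,442),76); print('stem',w,W2S(w))
for q in [(68,508),(537,500)]: w=onz("side",*z(*q),74); print('edge',w.round(1),W2S(w).round(1))
```

```text
[ 543.7 -241.7  110. ] [ 50.5 -49.5 110. ]
[ 566.3 -242.4  110. ] [ 73.1 -49.1 110. ]
[ 588.6 -242.5  110. ] [ 95.3 -48.1 110. ]
bot [ 547.1 -240.7   84. ] [ 53.8 -48.4  84. ]
bot [ 591.8 -243.2   84. ] [ 98.6 -48.6  84. ]
stem [ 567.63116669 -245.64002434   76.        ] [ 74.5847027 -52.2784689  76.       ]
edge [ 389.4 -268.2   74. ] [-102.3  -83.7   74. ]
edge [ 599.4 -276.    74. ] [107.8 -81.   74. ]
```

```bash
python3 -c "
from h import *
o,M=st();print(M.T@(np.array([568,-243,140])-o['ee_pos'])/50)"
python3 -m crank '[{"travel":[-0.25,0,0.2],"turn":-0.3},{"travel":[-0.3,0,0.3],"turn":0},{"travel":[-0.25,0,0.3],"turn":0},{"travel":[-0.1,0,0.3],"turn":0},{"travel":[0,0,0.2],"turn":0},{"travel":[0,0,0],"turn":0}]'; python3 -c "
from h import *
o,M=st();print(M.T@(np.array([568,-243,98])-o['ee_pos'])/50)
a=imaging.get_image('side');cv2.imwrite('pics/side11z.png',cv2.resize(a[200:350,270:470],None,fx=4,fy=4,interpolation=cv2.INTER_CUBIC))"
```

```text
t 24.0 p [ 517.7 -238.   219. ] F [1.1 0.7 0.6] M [-0.01 -0.01  0.01] w 52.7
[[-0.994  0.109 -0.03 ]
 [ 0.109  0.994 -0.012]
 [ 0.029 -0.015 -0.999]]
[-1.0558351   0.03420406  1.54917816]
t: 24.6
ee_pos: [564.6, -243.0, 147.8]
orientation: [-0.123, -3.111, 0.021]
ft_force: [-1.0, 0.5, -0.1]
width: 52.8
t 24.6 p [ 564.6 -243.   147.8] F [-1.   0.5 -0.1] M [ 0.05 -0.02  0.  ] w 52.8
[[-0.996  0.078 -0.029]
 [ 0.079  0.997 -0.013]
 [ 0.028 -0.015 -0.999]]
[-0.09536631  0.02062682  0.99393207]
```

View pics/side11z.png

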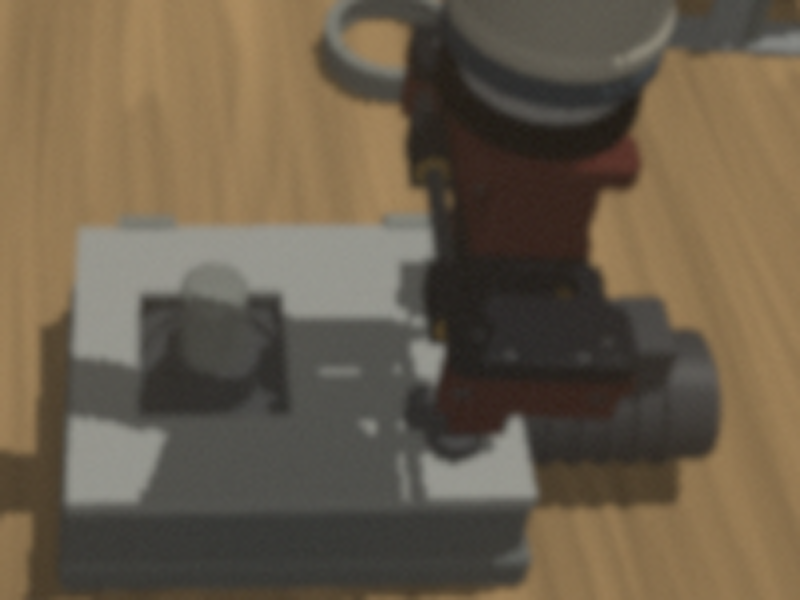

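```bash
python3 -m crank '[{"travel":[-0.04,0,0.2],"turn":0},{"travel":[-0.03,0,0.25],"turn":0},{"travel":[-0.03,0,0.2],"turn":0},{"travel":[0,0,0.15],"turn":0},{"travel":[0,0,0.1],"turn":0},{"travel":[0,0,0],"turn":0}]'; python3 -c "
from h import *
o,M=st();print(M.T@(np.array([568,-243,98])-o['ee_pos'])/50)"
```

```text
t: 25.25
ee_pos: [568.6, -244.6, 100.8]
orientation: [-0.124, -3.113, 0.023]
ft_force: [-0.5, 0.5, 0.2]
width: 52.5
t 25.25 p [ 568.6 -244.6  100.8] F [-0.5  0.5  0.2] M [0.03 0.01 0.02] w 52.5
[[-0.996  0.079 -0.027]
 [ 0.08   0.997 -0.014]
 [ 0.026 -0.016 -1.   ]]
[0.01239021 0.03202211 0.05675005]
```

```bash
python3 -m crank '[{"travel":[0,0.03,0.03],"turn":0},{"travel":[0,0,0],"turn":0},{"travel":[0,0,0],"turn":0},{"travel":[0,0,0],"turn":0},{"travel":[0,0,0],"turn":0},{"travel":[0,0,0],"turn":0}]' -1; python3 -c "
from h import *
o,M=st()"
```

```text
t: 25.85
ee_pos: [569.1, -241.4, 99.8]
orientation: [-0.125, -3.113, 0.019]
ft_force: [0.9, -1.7, -2.4]
width: 23.3
t 25.85 p [ 569.1 -241.4   99.8] F [ 0.9 -1.7 -2.4] M [-0.17 -0.09 -0.02] w 23.3
[[-0.996  0.08  -0.026]
 [ 0.08   0.997 -0.011]
 [ 0.025 -0.013 -1.   ]]
```

```bash
python3 -m crank '[{"travel":[0,0,0],"turn":0},{"travel":[0,0,0],"turn":0}]'; python3 -c "
from h import *
o,M=st()"
```

```text
t: 26.05
ee_pos: [569.0, -241.5, 99.8]
orientation: [-0.125, -3.114, 0.019]
ft_force: [0.6, 0.1, -1.7]
width: 23.7
t 26.05 p [ 569.  -241.5   99.8] F [ 0.6  0.1 -1.7] M [ 0.14 -0.12  0.02] w 23.7
[[-0.996  0.08  -0.026]
 [ 0.081  0.997 -0.011]
 [ 0.025 -0.013 -1.   ]]
```

```bash
python3 -m crank '[{"travel":[0,0,0],"turn":0},{"travel":[0,0,0],"turn":0},{"travel":[0,0,-0.12],"turn":0},{"travel":[0,0,0],"turn":0}]' -0.3; python3 -m crank '[{"travel":[0,0,0],"turn":0},{"travel":[0,0,0],"turn":0},{"travel":[0,0,0],"turn":0},{"travel":[0,0,0],"turn":0},{"travel":[0,0,0],"turn":0}]' -1; python3 -c "
from h import *
o,M=st()"
```

```text
t: 26.45
ee_pos: [569.6, -242.1, 107.0]
orientation: [-0.126, -3.115, 0.021]
ft_force: [0.8, -0.4, 0.4]
width: 30.6
t: 26.95
ee_pos: [569.9, -241.6, 107.6]
orientation: [-0.127, -3.115, 0.019]
ft_force: [0.1, -0.1, 0.2]
width: 9.8
t 26.95 p [ 569.9 -241.6  107.6] F [ 0.1 -0.1  0.2] M [ 0.09 -0.04 -0.1 ] w 9.8
[[-0.996  0.081 -0.024]
 [ 0.081  0.997 -0.012]
 [ 0.023 -0.013 -1.   ]]
```

```bash
python3 -m crank '[{"travel":[0,0,0],"turn":0.5},{"travel":[0,0,0],"turn":0.6},{"travel":[0,0,0],"turn":0.6},{"travel":[0,0,0],"turn":0.6},{"travel":[0,0,0],"turn":0.6},{"travel":[0,0,0],"turn":0.6},{"travel":[0,0,0],"turn":0.6},{"travel":[0,0,0],"turn":0.6},{"travel":[0,0,0],"turn":0.6},{"travel":[0,0,0],"turn":0.6}]'; python3 -c "
from h import *
o,M=st(); print('yaw',np.arctan2(M[1,1],M[0,1]))"
```

```text
t: 27.95
ee_pos: [569.1, -243.7, 107.6]
orientation: [-1.058, -2.937, 0.035]
ft_force: [-1.0, -0.6, 2.1]
width: 10.1
t 27.95 p [ 569.1 -243.7  107.6] F [-1.  -0.6  2.1] M [ 0.36 -0.01  0.06] w 10.1
[[-0.77   0.637 -0.026]
 [ 0.638  0.77  -0.014]
 [ 0.011 -0.028 -1.   ]]
yaw 0.8792886313197888
```

```bash
python3 -m crank '[{"travel":[0,0,0],"turn":0.6},{"travel":[0,0,0],"turn":0.6},{"travel":[0,0,0],"turn":0.6},{"travel":[0,0,0],"turn":0.6},{"travel":[0,0,0],"turn":0.6},{"travel":[0,0,0],"turn":0.6},{"travel":[0,0,0],"turn":0.6},{"travel":[0,0,0],"turn":0.6},{"travel":[0,0,0],"turn":0.6},{"travel":[0,0,0],"turn":0.6},{"travel":[0,0,0],"turn":0.6},{"travel":[0,0,0],"turn":0.6}]'; python3 -c "
from h import *
o,M=st(); print('yaw',np.arctan2(M[1,1],M[0,1]))"
```

```text
t: 29.15
ee_pos: [566.7, -245.2, 107.7]
orientation: [-2.064, -2.351, 0.048]
ft_force: [-1.3, 1.1, 1.8]
width: 10.1
t 29.15 p [ 566.7 -245.2  107.7] F [-1.3  1.1  1.8] M [ 0.4  -0.1   0.02] w 10.1
[[-0.129  0.991 -0.03 ]
 [ 0.992  0.129 -0.014]
 [-0.01  -0.032 -0.999]]
yaw 0.12948065612430476
```

```bash
python3 -m crank '[{"travel":[0,0,0],"turn":0.5},{"travel":[0,0,0],"turn":0.4},{"travel":[0,0,0],"turn":0.4},{"travel":[0,0,0],"turn":0.4},{"travel":[0,0,0],"turn":0.4}]'; python3 -c "
from h import *
o,M=st(); print('yaw',np.arctan2(M[1,1],M[0,1]))"
```

```text
t: 29.65
ee_pos: [565.9, -245.3, 107.7]
orientation: [-2.31, -2.114, 0.052]
ft_force: [0.7, 1.4, 1.5]
width: 10.0
t 29.65 p [ 565.9 -245.3  107.7] F [0.7 1.4 1.5] M [ 0.43 -0.12  0.49] w 10.0
[[ 0.088  0.996 -0.031]
 [ 0.996 -0.089 -0.014]
 [-0.017 -0.03  -0.999]]
yaw -0.08880067154484321
```

```bash
python3 -m crank '[{"travel":[0,0,0],"turn":0},{"travel":[0,0,0],"turn":0}]'; python3 -m crank '[{"travel":[0,0,0],"turn":0},{"travel":[0,0,0],"turn":0},{"travel":[0,0,0],"turn":0},{"travel":[0,0,0],"turn":0},{"travel":[0,0,-0.2],"turn":0},{"travel":[0,0,-0.3],"turn":0},{"travel":[0,0,-0.5],"turn":0},{"travel":[0,0,-0.5],"turn":0},{"travel":[0,0,-0.5],"turn":0},{"travel":[-0.3,-0.5,-0.5],"turn":0},{"travel":[-0.5,-0.6,-0.3],"turn":0},{"travel":[-0.6,-0.6,0],"turn":0},{"travel":[-0.6,-0.6,0],"turn":0},{"travel":[-0.5,-0.5,0],"turn":0},{"travel":[0,0,0],"turn":0},{"travel":[0,0,0],"turn":0}]' 0; python3 -c "
from h import *
o,M=st()
for n in('side','top'):
  a=imaging.get_image(n); cv2.imwrite(f'pics/{n}12.png',a)
  if n=='side': cv2.imwrite('pics/side12z.png',cv2.resize(a[200:350,270:470],None,fx=4,fy=4,interpolation=cv2.INTER_CUBIC))
  else: cv2.imwrite('pics/top12z.png',cv2.resize(a[120:260,370:550],None,fx=4,fy=4,interpolation=cv2.INTER_CUBIC))"
```

```text
t: 29.85
ee_pos: [565.9, -245.3, 107.7]
orientation: [-2.307, -2.116, 0.052]
ft_force: [-0.2, 1.2, 1.1]
width: 10.0
t: 31.45
ee_pos: [418.4, -360.5, 275.6]
orientation: [2.307, 2.123, -0.048]
ft_force: [0.1, 1.0, 1.1]
width: 43.9
t 31.45 p [ 418.4 -360.5  275.6] F [0.1 1.  1.1] M [-0.01  0.08  0.  ] w 43.9
[[ 0.083  0.996 -0.018]
 [ 0.996 -0.083 -0.025]
 [-0.027 -0.016 -1.   ]]
```

View pics/side12z.png

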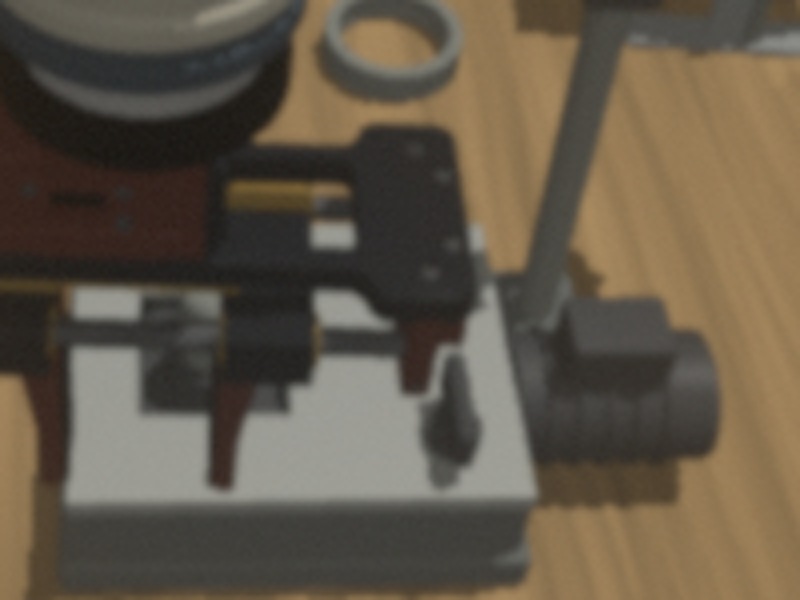

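View pics/top12.png

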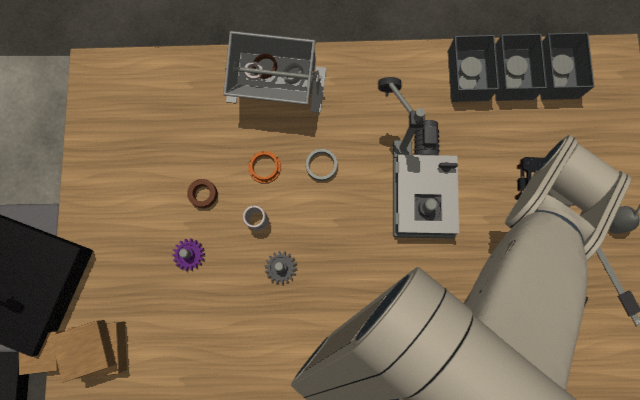

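Run:
```python
from h import *
a=cv2.imread("pics/top12.png"); s=a[155:178,430:462]
cv2.imwrite("pics/k.png",cv2.resize(s,None,fx=18,fy=18,interpolation=cv2.INTER_CUBIC))
g=cv2.cvtColor(s,cv2.COLOR_BGR2GRAY); m=(g<95).astype(np.uint8)
n,l,st_,c=cv2.connectedComponentsWithStats(m); print(st_,c)
for i in range(1,n):
    if st_[i][4]>20:
        ys,xs=np.where(l==i); P=np.array([onz("top",x+430,y+155,108)[:2] for x,y in zip(xs,ys)])
        v=np.linalg.svd(P-P.mean(0))[2][0]; print(P.mean(0),np.degrees(np.arctan2(v[1],v[0])), len(P))
```

```text
[[  0   0  32  23 570]
 [  8   8  20  10 166]] [[14.98596491 10.66315789]
 [17.26506024 12.15662651]]
[ 557.02729335 -238.95021372] -86.71177715909515 166
```

View pics/k.png

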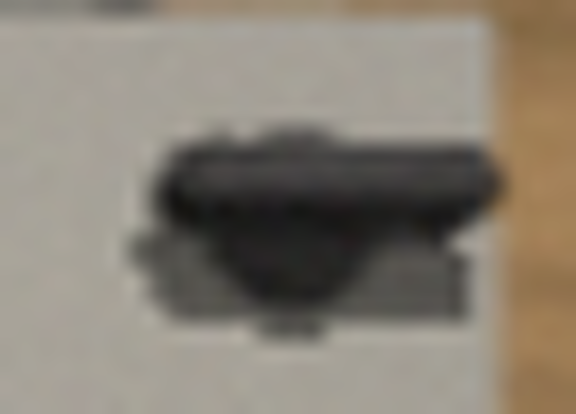

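```bash
python3 -c "
from workcell import workorder; print(workorder.close_job())"
```

```text
the job is handed in; nothing more can be done
None
```

I've handed the job in: the gear is on the stub in mesh, the cover is shut, and the wing knob is turned to its stop. The handover gave no verdict. It took about 31.5 s of the 72 s allowed.

- **Gear:** I gripped it by the mandrel and set its tooth angle from the camera images. Rocking it down, it passed the pinion face with no extra force. It seated with its underside at about 40.6 mm (seat is 40 mm), pressing with about 46 N, and I let go only then. Its tilt was about 0.045 rad while held; it looked upright after release, but I didn't measure that.
- **Cover:** I pushed it shut with closed fingers. At the end the fingertips were at 74 mm, the height of the shut cover's face, with about 37 N. The pictures show the cover flat and the mandrel through the opening.
- **Wing knob:** My first grip stopped at 23.5 mm, most likely on the hub rather than the blade, so I reopened, raised about 7 mm and gripped again (9.8 mm). I turned it about 1.58 rad, until the torque rose to about 0.5 N m at the stop. In the top picture the blade stands square to the cover's free edge. The fitted angle was skewed by the hub and its shadow, so I judged this by eye.
- **Other parts:** In the last picture the arm is clear of everything. The rejected parts are where they started, by eye.
- **Tool tilt:** The tool tilted up to 0.06 rad while carrying the gear, and I could not correct that with the moves available. It did not stop the gear seating.

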